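# Show the date under a spice jar to the stock camera

## Robot

A 6-joint arm with a two-finger parallel gripper is mounted at the origin on a cart in front of the work surface, level with it; the furniture and walls round the work are solid. World frame = base frame: x ahead of the robot, y to its left, z up, the work surface at z = 0. Lengths are in mm, angles in rad, forces in N, time in s.
With the tool pointing down it reaches from about 150 to 775 mm from the base axis. Payload 6.1 kg.
Tool frame: the origin (TCP) lies between the finger pads; the fingertips stand 17 mm ahead of it and the grasp point (between the pads) lies 2 mm behind it (tips_ahead is the distance from the TCP to the fingertips, in mm); z points along the fingers, y is the line along which they close (so a half turn about z gives the same grasp; the last joint's range is limited). The gripper opens to 85 mm and grips with 20 to 120 N. Pads are 22 mm wide; open, the fingers measure 114 mm over their backs; the gripper's body (76 mm by 85 mm) begins 54 mm behind the grasp point. The pads swing forward as they close: fully open they stand 13 mm farther back than shut.
Start: joints at [1.2, 0.126, -0.04, 1.405, 0, 1.571], TCP at [190.232, 489.306, 248.295] pointing down, gripper open.
Joint ranges: [-2.72, 2.72], [-0.95, 1.95], [-1.27, 1.35], [-1.78, 2.02], [-1.46, 1.47], [-3.14, 3.14]. Speed limits (rad/s): [2.39, 2.39, 3.01, 3.14, 3.14, 3.14].

## Interface

Orientations are given as a unit quaternion [x, y, z, w].
In Python, from workcell import * gives the robot as it stands.
- The arm moves only by the tool step_arm, never from a script. Its argument "targets" is one flat list of numbers, 7 for each row, row after row: the finger opening in m, from 0 to 0.0854, then the shift along the tool's x, y, z in m, then the turn, a rotation vector about the tool's x, y, z in rad. In form: [fingers, x, y, z, wx, wy, wz, fingers, x, y, z, wx, wy, wz, ...]. A call has 1 to 5 rows; each row shifts and turns the commanded pose from where the row before left it, along the tool's axes as they then stand; what a row does not reach is not made up. A row lasts 1/12 s, in which the tool goes at most 41.7 mm and 7.16 degrees, less where a joint would pass 70% of its speed; a pose out of reach is approached as far as the arm can. A call is refused whole if a number of a shift passes 0.0417 or a number of a turn 0.125, either way. A call with a gripper value outside its range is refused whole. The fingers move at their own pace and stop on an object; "grip_force" is the grip in N (left out, the last holds). Time passes only in rows, so rows that do not move let the fingers close. It gives the time, the measured TCP pose, the force, the opening and the grip force at its end, in the units of the state.
- get_obs(): the state, without advancing time (a new reading comes with each control period).
- camera(name): name is "side" or "top"; returns (picture, depth): 384x512x3 uint8, red, green, blue; 384x512 float32, mm along the optical axis (not along the pixel's ray), 0 where there is no reading.
- camera_info(name): a dict with "fx", "fy", "cx", "cy" (pixels), "R" (3x3) and "t" (3): a world point X has camera coordinates R X + t. Camera axes: x right, y down, z forward; pixel columns grow to the right and rows downward; lengths in mm; the calibration is good to about 2 mm. A picture is of the moment at which its call begins. camera_info takes no time and is no camera call.
- sign_off(): hands the job in; it is judged then, once.
The state is a dict: "t": time; "joint_pos": joint angles; "dq": joint speeds; "joint_torque": joint torques, N m; "ee_pos": TCP position; "tcp_rot": TCP orientation; "contact_force": force on the tool from outside, world axes, zero at the start; "ft_torque": the same for the moment, N m; "opening": finger opening in mm; "gripper_force": force on a finger pad.
Only numpy, scipy, OpenCV 4.12 (cv2) and the standard library are available. Lean on these libraries where they do the work, as an engineer would, in place of code of your own. Each camera call takes 0.05 s, during which the arm holds its last target. There are 200 camera calls.

## Task

Take the spice jar out of the wooden caddy and show its underside to the little stock camera on the worktop, so that the camera can read the date stamped there: the underside faces the lens squarely, centred in front of it and 10 cm away from it. Finish while still holding the jar steady there in the gripper. Leave the salt shaker and the drinking glass standing in the caddy, and do not bump the camera.

Things in the scene. Friction and masses are not known exactly. Their poses are not given: they have to be found in the camera images.
- spice_jar: The jar to show: closed round glass jar with screw cap, 45 mm in diameter (cap too), 106 mm tall, about 0.11 kg; the only slim capped jar in the caddy (other spice jars at the back are not meant). Origin: centre of its underside, where the date is; z runs up through the cap. Starts upright in any of the caddy's three bays.
- jar_top (a point): The centre of the top of the spice jar's cap, 106 mm from its underside along its z axis.
- caddy: Wooden caddy, fixed, open on top, 90 mm along its x, 266 mm along its y; walls 45 mm high (end cheeks 63), floor and walls 6 mm thick. Three bays in a row along its y, 78 x 81 mm inside, centres at y = -86, 0, +86 mm. Origin: centre of its underside, z up. Gripping along its x keeps the fingers clear of the neighbouring bays.
- salt_shaker: Salt shaker, 60 mm in diameter, 99 mm tall, with a knobbly cap, standing upright in another bay of the caddy; to be left there. Origin: centre of its underside, z up.
- tumbler: Plain drinking glass, 58 mm in diameter, 78 mm tall, standing upright in another bay of the caddy; to be left there. Origin: centre of its underside, z up.
- camera: Foot and stem of the stock camera, fixed to the worktop: a round foot 80 mm in diameter with a stem that carries the camera head; in all about 113 mm tall. Origin: centre of the foot's underside; z up; the camera looks toward its -x side, slantwise upward.
- camera_head: Camera head, fixed: box 46 x 64 x 30 mm with a round lens barrel of 34 mm diameter in its front. Origin: centre of the lens front, 100 mm above the worktop, 18 mm from the foot's axis. Its z axis is where the lens looks: 55 degrees above the horizontal, leaning to the robot's side; its y axis is level.
Mind the look-alikes: they are no part of the job. Leave any green, pink or purple look-alike of the tumbler alone.

How it is judged (in metres and radians):
On the way:
1. the spice jar is lifted clear of the caddy in the gripper (height (world z) of spice_jar above 0.08 m and contact force between the fingers and spice_jar above 1 N and contact force between spice_jar and caddy below 0.1 N), for 0.2 s.
At the end, for the whole second after the job is handed in: The fingers hold the jar still, its underside 80 to 120 mm before the lens and within 15 mm of the lens axis, its axis within 0.17 rad of the lens axis, cap away, touching neither caddy nor camera; salt shaker and glass upright (0.2 rad), within 30 mm of their starts (x of spice_jar in the frame of camera_head between -0.015 and 0.015 m and y of spice_jar in the frame of camera_head between -0.015 and 0.015 m and z of spice_jar in the frame of camera_head between 0.08 and 0.12 m and angle between the z axis of spice_jar and the z axis of camera_head, either way round below 0.17 rad and z of jar_top in the frame of camera_head above 0.17 m and contact force between the fingers and spice_jar above 1 N and contact force between spice_jar and caddy below 0.1 N and contact force between spice_jar and camera below 0.1 N and linear speed of spice_jar below 0.02 m/s and angular speed of spice_jar below 0.15 rad/s and distance of each of salt_shaker, tumbler from where it was at the start of the episode below 0.03 m and angle between each of salt_shaker, tumbler's own z axis and vertical below 0.2 rad); the arm keeps its last pose, push and grip.
It fails at once if the salt shaker or the glass is tipped or shifted out of its place (distance of any of salt_shaker, tumbler from where it was at the start of the episode above 0.04 m or angle between any of salt_shaker, tumbler's own z axis and vertical above 0.35 rad).
It fails at once if the camera is bumped (more than 5 N) (contact force between any of the arm, the fingers, spice_jar and camera above 5 N).
It also fails if it takes over 32 s, if anything falls off the work surface, if the arm or the gripper's body presses on something with over 40 N, if the wrist force passes 120 N, or if a joint passes its speed limit or range.

## Working session

There is one attempt and no reset: what is moved stays moved. The work goes in short steps, Python scripts to look and compute and a tool call to move; the robot and the scene stay as the last step left them, time stands still between calls to the robot, and variables do not carry over. Pictures are saved under pics/ and viewed, at most 10 in all, crops included, and the job is handed in when it is done.

Besides the shell and the picture viewer there is one more tool, called after "Request:" by a JSON object that holds its "method" and its "body". step_arm: Moves the arm, as the interface text tells. Its arguments: {"type":"object","properties":{"targets":{"type":"array"},"grip_force":{"type":"number"}},"required":["targets"]}

```bash
mkdir -p pics; python3 - <<'E'
from workcell import *
import cv2,numpy as np
for n in("side","top"):
    p,d=camera(n); cv2.imwrite(f"pics/{n}0.png",p[:,:,::-1]); np.savez(f"{n}0.npz",p=p,d=d)
    i=camera_info(n); print(n,i)
print(get_obs())
E
ls
```

```text
side {'fx': 397.4277727314671, 'fy': 397.4277727314671, 'cx': 259.78117700230257, 'cy': 193.86222988932914, 'R': array([[-0.9821093 , -0.18778979,  0.01401104],
       [-0.12845136,  0.6136536 , -0.7790568 ],
       [ 0.13770099, -0.76691867, -0.62679677]]), 't': array([ 510.83705171,   37.95737012, 1407.68920314])}
top {'fx': 346.80832258035656, 'fy': 346.80832258035656, 'cx': 255.51952970802574, 'cy': 184.33149845410526, 'R': array([[ 0.00251471, -0.9997673 ,  0.02142482],
       [-0.99792398, -0.0038877 , -0.0642855 ],
       [ 0.06435383, -0.02121869, -0.99770153]]), 't': array([ 157.2174338 ,  507.56789462, 1171.21284928])}
{'t': 0.1, 'joint_pos': array([ 1.19999140e+00,  1.26298443e-01, -4.05067372e-02,  1.40537357e+00,
        8.33483060e-06,  1.57077485e+00]), 'dq': array([-0.00074941, -0.00031496,  0.00329304,  0.00073263, -0.00209282,
        0.00043282]), 'joint_torque': array([-1.10349054e-03, -4.36904097e+01,  3.53605628e+01,  1.36786827e-02,
       -6.69791211e-05,  8.61996682e-06]), 'ee_pos': array([190.11828684, 489.00700869, 247.61757578]), 'tcp_rot': array([ 1.84331520e-01,  9.82863883e-01, -6.78595428e-04, -1.31522570e-04]), 'contact_force': array([ 0.11384773, -0.03997562,  0.63655014]), 'ft_torque': array([-0.02155657, -0.02581564,  0.03951824]), 'gripper_force': 0.0, 'opening': 85.37158046000565}
pics
side0.npz
top0.npz
```

View pics/side0.png

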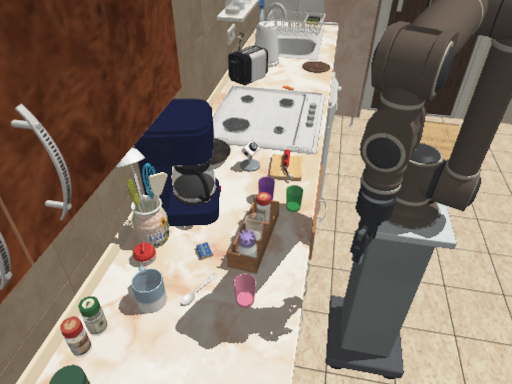

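View pics/top0.png

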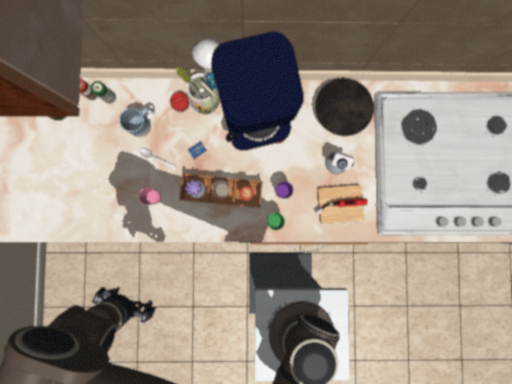

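The caddy is at about (221,188) in the top view, with a purple knobbly shaker at (194,187), a glass at (221,187) and a red-capped jar at (247,189). The stock camera is at (340,160) in the top view and (251,155) in the side view. I'll zoom in on both.

```bash
python3 - <<'E'
import cv2,numpy as np
a=np.load("top0.npz");b=np.load("side0.npz")
t=cv2.resize(a['p'][140:235,170:370,::-1],None,fx=4,fy=4,interpolation=cv2.INTER_CUBIC)
cv2.imwrite("pics/tc.png",t)
s=cv2.resize(b['p'][130:280,215:315,::-1],None,fx=4,fy=4,interpolation=cv2.INTER_CUBIC)
cv2.imwrite("pics/sc.png",s)
E
```

```text
(no output)
```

View pics/tc.png

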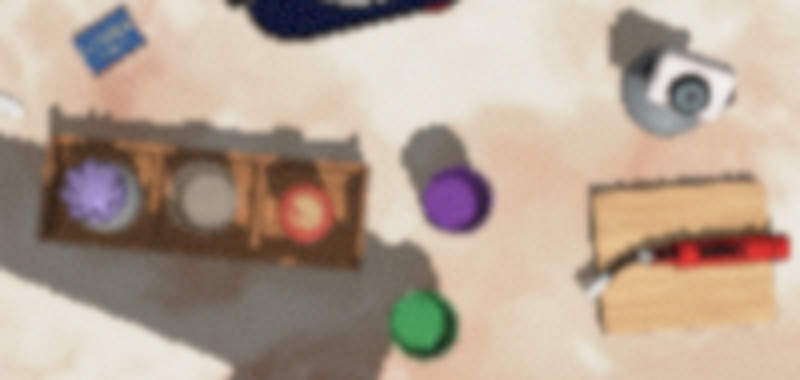

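View pics/sc.png

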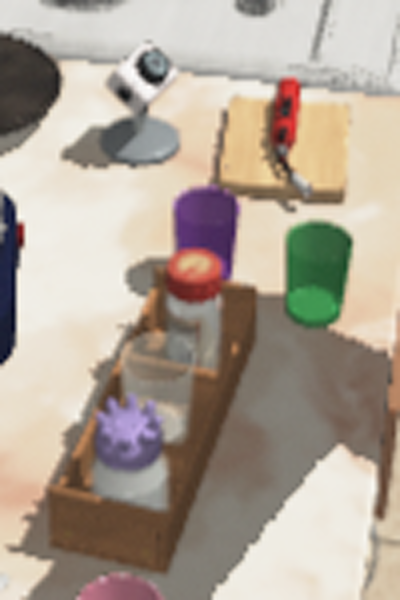

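Zoomed views: the jar's red cap is at crop (306,213) in the top view and (195,265) in the side view, leaning toward the front-right of its bay. The stock lens is at (690,92) in the top crop and (152,66) in the side crop. Next I'll triangulate these and check against depth.

```bash
cat > h.py <<'E'
from workcell import *
import cv2,numpy as np
def P(n):
    i=camera_info(n);K=np.array([[i['fx'],0,i['cx']],[0,i['fy'],i['cy']],[0,0,1]]);return K@np.c_[i['R'],i['t']]
def tri(a,b): # top px, side px
    X=cv2.triangulatePoints(P("top"),P("side"),np.array(a,float),np.array(b,float)).ravel();return X[:3]/X[3]
def cloud(n,d):
    i=camera_info(n);v,u=np.mgrid[:d.shape[0],:d.shape[1]]
    c=np.stack([(u-i['cx'])/i['fx']*d,(v-i['cy'])/i['fy']*d,d],-1)
    return (c-i['t'])@i['R']
def tc(x,y): return [(x+.5)/4-.5+170,(y+.5)/4-.5+140]
def sc(x,y): return [(x+.5)/4-.5+215,(y+.5)/4-.5+130]
E
python3 - <<'E'
from h import *
np.set_printoptions(precision=1,suppress=True)
print("cap",tri(tc(306,212),sc(195,264)),"lens",tri(tc(690,92),sc(152,66)))
print("tumbler purple",tri(tc(457,200),sc(206,207)))
for n in("top","side"):
    z=np.load(n+"0.npz");p=z['p'].astype(int);C=cloud(n,z['d']);ok=z['d']>0
    r,g,b=p[...,0],p[...,1],p[...,2]
    box=ok&(abs(C[...,0]-440)<90)
    red=box&(r>120)&(r>1.6*g)&(abs(C[...,1]-60)<150)&(C[...,2]>85)&(C[...,1]>-60)
    print(n,"cap pts",red.sum(),C[red].mean(0) if red.any() else 0,C[red].min(0),C[red].max(0))
    cam=ok&(C[...,1]<-50)&(C[...,1]>-170)&(C[...,0]>450)&(C[...,0]<620)&(C[...,2]>8)&(C[...,2]<160)
    print("cam",cam.sum());Q=C[cam]
    for lo,hi in((8,20),(20,60),(60,80),(80,100),(100,130)):
        q=Q[(Q[:,2]>lo)&(Q[:,2]<hi)]
        if len(q):print(lo,len(q),q.mean(0),q.min(0),q.max(0))
    cad=ok&(C[...,2]>38)&(C[...,2]<52)&(abs(C[...,0]-430)<100)&(abs(C[...,1]-90)<190)&(r>b*1.5)&(r<190)
    q=C[cad];print("caddy",len(q),cv2.minAreaRect(q[:,:2].astype(np.float32)))
    fl=ok&(abs(C[...,2])<15)&(abs(C[...,0]-500)<60)&(abs(C[...,1]-100)<200);print("table z",np.median(C[fl][:,2]))
E
```

```text
cap [474.2 190.2 113.2] lens [ 572.3 -117.9   95.4]
tumbler purple [486.   68.2  77.8]
top cap pts 103 [473.3 191.3 111. ] [451.8 168.5  93.3] [495.5 209.5 119.2]
cam 979
8 557 [ 501.1 -109.3   15.5] [ 450.7 -169.8    8.1] [617.4 -53.   20. ]
20 98 [ 466.  -128.    27.9] [ 450.5 -169.6   20. ] [581.  -57.4  46.2]
60 25 [ 570.8 -104.9   77.2] [ 550.9 -145.    67.2] [606.7 -85.7  79.7]
80 206 [ 581.2 -118.4   91.5] [ 553.8 -156.6   80.2] [612.5 -85.7 100. ]
100 93 [ 580.9 -119.5  103.3] [ 561.4 -151.3  100.1] [600.  -93.8 111.8]
caddy 173 ((478.793212890625, 214.58987426757812), (134.44979858398438, 89.73733520507812), 84.6763687133789)
table z 0.8264410581418971
side cap pts 86 [470.8 194.7 109.3] [454.4 167.8  93.2] [493.6 209.8 115.6]
cam 606
8 345 [ 524.5 -108.4   15.2] [ 450.2 -168.8    8. ] [619.9 -51.3  20. ]
20 66 [ 491.9 -122.2   27.8] [ 450.  -169.7   20.1] [592.3 -59.1  47.4]
60 48 [ 579.8 -100.4   72.6] [ 553.6 -138.7   60.2] [613.8 -85.5  79.6]
80 107 [ 581.9 -107.3   90.2] [ 554.3 -154.6   80.4] [614.5 -87.2  99.9]
100 40 [ 580.5 -119.   103. ] [ 564.  -150.1  100.2] [601.9 -97.9 110.6]
caddy 135 ((468.3463134765625, 91.60755920410156), (385.05621337890625, 89.0428237915039), 85.11185455322266)
table z 0.8797217988128538
```

```bash
cat > fit.py <<'E'
from h import *
from scipy.optimize import least_squares
np.set_printoptions(precision=3,suppress=True)
def clouds(tags):
    out=[]
    for n in("top","side"):
        z=np.load(n+tags+".npz");C=cloud(n,z['d']);m=(z['d']>0)&(abs(C[...,0]-580)<45)&(abs(C[...,1]+118)<45)&(C[...,2]>72)&(C[...,2]<135)
        out.append(C[m])
    return out
def frame(az): # z axis of head, horizontally toward (-cos az, sin az)
    e=np.deg2rad(55);h=np.array([-np.cos(az),np.sin(az),0])
    z=np.cos(e)*h+np.sin(e)*np.array([0,0,1]);y=np.cross([0,0,1],h);x=np.cross(y,z)
    return np.c_[x,y,z]
def sdf(p,par):
    q=(p-par[:3])@frame(par[3]);L=par[4]
    d=abs(q-[0,0,-L-15])-[23,32,15];b=np.linalg.norm(np.maximum(d,0),axis=1)+np.minimum(d.max(1),0)
    c=np.c_[np.hypot(q[:,0],q[:,1])-17,abs(q[:,2]+L/2+5)-L/2-5]
    c=np.linalg.norm(np.maximum(c,0),axis=1)+np.minimum(c.max(1),0)
    return np.minimum(b,c)
if __name__=="__main__":
    A=clouds("0")
    for Q in(A[0],A[1],np.vstack(A)):
      for a0 in(-.2,.2,.5):
        r=least_squares(lambda s:np.r_[sdf(Q,s),(s[4]-10)/5],[573,-118,98,a0,10],loss="soft_l1",f_scale=2,x_scale=[1,1,1,.05,1])
        print(len(Q),r.x,r.cost/len(Q),np.median(abs(sdf(Q,r.x))))
    print("az to base",np.arctan2(118,572))
    C=camera_info("top")
    for x,y,z in((669,89,3),):
        u,v=tc(x,y);ray=C['R'].T@np.array([(u-C['cx'])/C['fx'],(v-C['cy'])/C['fy'],1]);o=-C['R'].T@C['t'];print("foot",o+ray*(z-o[2])/ray[2])
E
python3 fit.py
```

```text
322 [ 567.582 -116.281  100.089    0.337   12.517] 1.1604709164150466 0.9783253604757931
322 [ 567.582 -116.281  100.089    0.337   12.517] 1.1604709164151024 0.9783253384385073
322 [ 567.649 -116.072  100.085    0.34    12.428] 1.160184996440533 0.9752504718903472
176 [ 568.193 -119.286  100.232    0.27    13.089] 1.9232571981832436 1.5697272528434958
176 [ 568.384 -118.881  100.469    0.299   13.387] 1.908290116158289 1.6346993205249918
176 [ 568.384 -118.881  100.469    0.299   13.387] 1.90829011613978 1.6347050458756671
498 [ 567.492 -117.432  100.188    0.322   12.882] 1.5068770721220341 1.2773708508563537
498 [ 567.492 -117.432  100.188    0.322   12.882] 1.5068770721223486 1.2773706612062554
498 [ 567.525 -117.377  100.224    0.324   12.901] 1.5069537888450788 1.267884436626244
az to base 0.2034398112943445
foot [ 587.343 -124.803    3.   ]
```

Lens is at about (568,-117.5,100) with azimuth 0.32, and its height matches the stated 100. The foot check agrees: lens +18 mm gives (585,-123), against (587,-125) seen. The jar top is at about (473.5,190.5,112), which matches 106+6. The lens axis means the tool ends up tilted 35° forward, so a grasp from above fits. Now the first waypoint and an obstacle check.

```bash
cat > plan.py <<'E'
from h import *
from fit import frame
from scipy.spatial.transform import Rotation as Ro, Slerp
def down(az): # tool z down, tool y horizontal at azimuth az
    y=np.array([np.cos(az),np.sin(az),0]);z=np.array([0,0,-1.]);return Ro.from_matrix(np.c_[np.cross(y,z),y,z])
def plan(pos,rot,n,ops,cap=.0417):
    o=get_obs();p0=o['ee_pos'];r0=Ro.from_quat(o['tcp_rot']);pos=np.array(pos,float)
    print("at",p0.round(1),"dist",np.linalg.norm(pos-p0).round(1),"deg",np.rad2deg((r0.inv()*rot).magnitude()).round(2))
    S=Slerp([0,1],Ro.concatenate([r0,rot]));rows=[]
    for k in range(n):
        ra,rb=S(k/n),S((k+1)/n)
        d=ra.inv().apply((pos-p0)/n)/1000;w=(ra.inv()*rb).as_rotvec()
        rows.append([ops,*d.round(4),*w.round(3)])
    for k in range(0,n,5):print([float(v) for r in rows[k:k+5] for v in r])
E
python3 - <<'E'
from plan import *
z=np.load("top0.npz");C=cloud("top",z['d']);m=z['d']>0
for x0,x1,y0,y1 in((380,440,100,300),(500,540,100,280),(540,580,100,280),(400,560,0,140),(400,560,-100,0),(200,480,190,480),(380,620,-40,60)):
    q=C[m&(C[...,0]>x0)&(C[...,0]<x1)&(C[...,1]>y0)&(C[...,1]<y1)];print(x0,x1,y0,y1,len(q),q[:,2].max() if len(q) else 0)
plan([473,190,225],down(-.08),15,.085)
E
```

```text
380 440 100 300 1030 81.14105211707523
500 540 100 280 580 83.04588418026454
540 580 100 280 607 7.245558814063526
400 560 0 140 1866 83.27895634305376
400 560 -100 0 1344 36.45899800319006
200 480 190 480 9091 725.8740093241302
380 620 -40 60 1963 81.13660808111325
at [190.1 489.  247.6] dist 412.2 deg 73.34
[0.085, -0.0248, -0.0117, 0.0015, -0.0, 0.0, 0.085, 0.085, -0.0257, -0.0096, 0.0015, -0.0, 0.0, 0.085, 0.085, -0.0264, -0.0074, 0.0015, -0.0, 0.0, 0.085, 0.085, -0.027, -0.0051, 0.0015, -0.0, 0.0, 0.085, 0.085, -0.0273, -0.0028, 0.0015, -0.0, 0.0, 0.085]
[0.085, -0.0274, -0.0004, 0.0015, -0.0, 0.0, 0.085, 0.085, -0.0274, 0.0019, 0.0015, -0.0, 0.0, 0.085, 0.085, -0.0271, 0.0042, 0.0015, -0.0, 0.0, 0.085, 0.085, -0.0267, 0.0065, 0.0015, -0.0, 0.0, 0.085, 0.085, -0.026, 0.0088, 0.0015, -0.0, 0.0, 0.085]
[0.085, -0.0252, 0.011, 0.0015, -0.0, 0.0, 0.085, 0.085, -0.0241, 0.0131, 0.0015, -0.0, 0.0, 0.085, 0.085, -0.0229, 0.0151, 0.0015, -0.0, 0.0, 0.085, 0.085, -0.0216, 0.017, 0.0015, -0.0, 0.0, 0.085, 0.085, -0.02, 0.0188, 0.0015, -0.0, 0.0, 0.085]
```

Request:
{"method": "step_arm", "body": {"targets": [0.085, -0.025, -0.012, 0, 0, 0, 0.085, 0.085, -0.026, -0.01, 0, 0, 0, 0.085, 0.085, -0.026, -0.007, 0, 0, 0, 0.085, 0.085, -0.027, -0.005, 0, 0, 0, 0.085, 0.085, -0.027, -0.003, 0, 0, 0, 0.085], "grip_force": 60}}

```text
t: 0.52
ee_pos: [284.8, 388.4, 247.9]
tcp_rot: [0.389, 0.921, -0.0, -0.0]
contact_force: [0.5, 0.2, 0.2]
opening: 85.2
gripper_force: 0.0
```

Request:
{"method": "step_arm", "body": {"targets": [0.085, -0.027, 0, 0, 0, 0, 0.085, 0.085, -0.027, 0.002, 0, 0, 0, 0.085, 0.085, -0.027, 0.004, 0, 0, 0, 0.085, 0.085, -0.027, 0.006, 0, 0, 0, 0.085, 0.085, -0.026, 0.009, 0, 0, 0, 0.085]}}

```text
t: 0.93
ee_pos: [378.8, 289.2, 248.0]
tcp_rot: [0.575, 0.818, -0.0, -0.0]
contact_force: [0.4, -0.8, -0.4]
opening: 84.7
gripper_force: 0.0
```

Request:
{"method": "step_arm", "body": {"targets": [0.085, -0.025, 0.011, 0, 0, 0, 0.085, 0.085, -0.024, 0.013, 0, 0, 0, 0.085, 0.085, -0.023, 0.015, 0, 0, 0, 0.085, 0.085, -0.02, 0.016, 0, 0, 0, 0.085, 0.085, -0.018, 0.016, 0, 0, 0, 0.085]}}

```text
t: 1.35
ee_pos: [469.7, 193.5, 247.9]
tcp_rot: [0.735, 0.678, -0.0, -0.0]
contact_force: [-0.4, 1.2, -0.1]
opening: 84.9
gripper_force: 0.0
```

```bash
python3 - <<'E'
from plan import *
s,_=camera("side");cv2.imwrite("pics/s1.png",cv2.resize(s[100:290,170:350,::-1],None,fx=3,fy=3,interpolation=cv2.INTER_CUBIC))
plan([473.5,190.5,84],down(-.08),6,.085)
print(get_obs()['t'],get_obs()['joint_pos'])
E
```

```text
at [471.8 191.3 247.6] dist 163.6 deg 0.38
[0.085, -0.0, 0.0003, 0.0273, 0.0, 0.0, -0.001, 0.085, -0.0001, 0.0003, 0.0273, 0.0, 0.0, -0.001, 0.085, -0.0001, 0.0003, 0.0273, 0.0, 0.0, -0.001, 0.085, -0.0001, 0.0003, 0.0273, 0.0, 0.0, -0.001, 0.085, -0.0001, 0.0003, 0.0273, 0.0, 0.0, -0.001]
[0.085, -0.0001, 0.0003, 0.0273, 0.0, 0.0, -0.001]
1.4 [ 0.387  0.096 -0.075  1.4   -0.002  2.043]
```

View pics/s1.png

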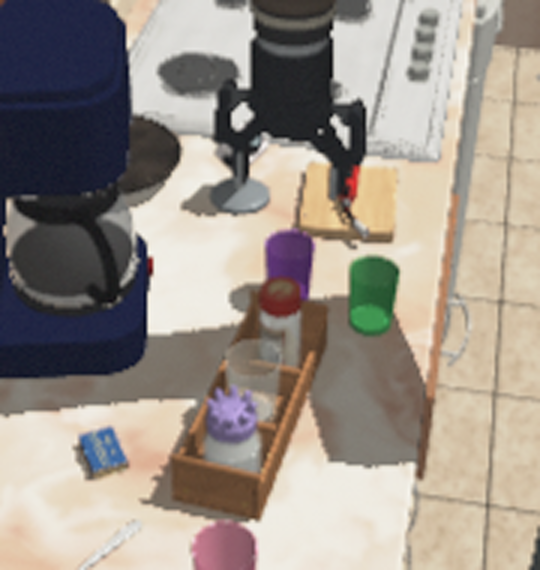

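The open gripper, fingers around (225..365,100..200), hangs above the jar's cap at (280,290), spread across the caddy. The view is clear, so I'll descend.

Request:
{"method": "step_arm", "body": {"targets": [0.085, 0, 0.001, 0.028, 0, 0, 0, 0.085, 0, 0.001, 0.028, 0, 0, 0, 0.085, 0, 0, 0.028, 0, 0, 0, 0.085, 0, 0, 0.024, 0, 0, 0, 0.085, 0, 0, 0.016, 0, 0, 0]}}

```text
t: 1.82
ee_pos: [469.5, 194.1, 121.3]
tcp_rot: [0.733, 0.68, -0.002, -0.001]
contact_force: [-0.6, 0.2, 0.3]
opening: 84.9
gripper_force: 0.0
```

Request:
{"method": "step_arm", "body": {"targets": [0.085, 0, 0, 0.016, 0, 0, 0, 0.085, 0, 0, 0.012, 0, 0, 0, 0.085, 0, 0, 0.011, 0, 0, 0, 0.085, 0, 0, 0, 0, 0, 0, 0.085, 0, 0, 0, 0, 0, 0]}}

```text
t: 2.23
ee_pos: [470.4, 194.6, 84.9]
tcp_rot: [0.733, 0.68, -0.001, -0.0]
contact_force: [0.4, 0.7, 0.5]
opening: 84.7
gripper_force: 0.0
```

Request:
{"method": "step_arm", "body": {"targets": [0.085, -0.003, 0.003, 0, 0, 0, 0, 0.085, 0, 0, 0, 0, 0, 0, 0.085, 0, 0, 0, 0, 0, 0]}}

```text
t: 2.48
ee_pos: [474.4, 191.5, 86.2]
tcp_rot: [0.733, 0.68, 0.001, 0.0]
contact_force: [0.3, 0.5, -0.1]
opening: 84.9
gripper_force: 0.0
```

```bash
python3 - <<'E'
from plan import *
o=get_obs();print(o['ee_pos'],o['contact_force'])
s,_=camera("side");t,_=camera("top")
a=cv2.resize(s[150:250,220:300,::-1],None,fx=5,fy=5,interpolation=cv2.INTER_CUBIC);b=cv2.resize(t[150:230,210:285,::-1],(375,400));a=a[:500]
b=cv2.copyMakeBorder(b,0,100,0,0,0);cv2.imwrite("pics/g1.png",np.hstack([a,b]))
print(get_obs()['ee_pos'])
E
```

```text
[474.392 191.536  86.191] [ 0.306  0.47  -0.073]
[474.062 191.527  85.912]
```

View pics/g1.png

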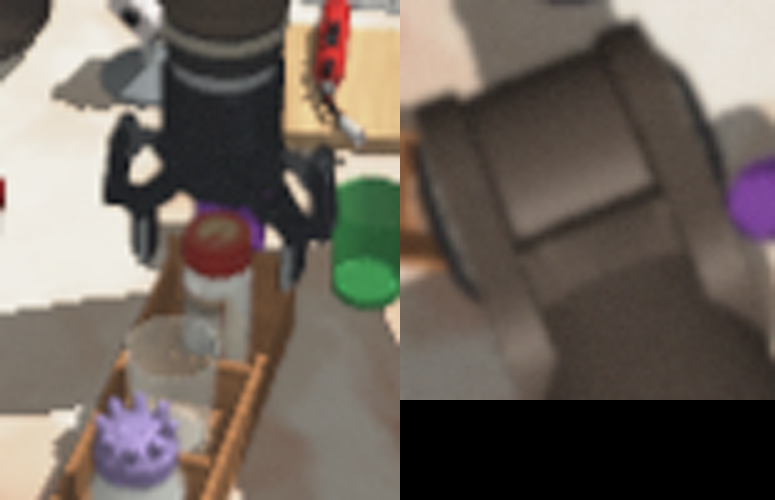

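The fingers at (147,260) and (288,285) straddle the cap at (218,240), and their midpoint agrees with the jar axis. Closing the gripper.

Request:
{"method": "step_arm", "body": {"targets": [0.03, 0, 0, 0, 0, 0, 0, 0.03, 0, 0, 0, 0, 0, 0, 0.03, 0, 0, 0, 0, 0, 0, 0.03, 0, 0, 0, 0, 0, 0, 0.03, 0, 0, 0, 0, 0, 0], "grip_force": 50}}

```text
t: 3.0
ee_pos: [473.9, 191.5, 85.5]
tcp_rot: [0.733, 0.68, 0.0, 0.0]
contact_force: [0.8, -0.8, 2.2]
opening: 43.4
gripper_force: 50.6
```

Request:
{"method": "step_arm", "body": {"targets": [0.03, 0, 0, 0, 0, 0, 0, 0.03, 0, 0, 0, 0, 0, 0, 0.03, 0, 0, 0, 0, 0, 0, 0.03, 0, 0, 0, 0, 0, 0, 0.03, 0, 0, 0, 0, 0, 0]}}

```text
t: 3.42
ee_pos: [473.9, 191.5, 85.5]
tcp_rot: [0.733, 0.68, 0.0, 0.0]
contact_force: [1.8, -0.2, 3.2]
opening: 43.5
gripper_force: 50.6
```

Request:
{"method": "step_arm", "body": {"targets": [0.03, 0, 0, -0.006, 0, 0, 0, 0.03, 0, 0, -0.012, 0, 0, 0, 0.03, 0, 0, -0.018, 0, 0, 0, 0.03, 0, 0, -0.02, 0, 0, 0, 0.03, 0, 0, -0.02, 0, 0, 0]}}

```text
t: 3.83
ee_pos: [472.7, 191.2, 161.5]
tcp_rot: [0.733, 0.68, -0.001, -0.001]
contact_force: [0.3, 0.2, -1.5]
opening: 43.0
gripper_force: 50.9
```

Request:
{"method": "step_arm", "body": {"targets": [0.03, 0, 0, -0.02, 0, 0, 0, 0.03, 0, 0, -0.02, 0, 0, 0, 0.03, 0, 0, -0.02, 0, 0, 0, 0.03, 0, 0, -0.02, 0, 0, 0, 0.03, 0, 0, -0.02, 0, 0, 0]}}

```text
t: 4.25
ee_pos: [473.0, 191.3, 261.9]
tcp_rot: [0.733, 0.68, -0.001, -0.0]
contact_force: [0.4, -0.0, -0.8]
opening: 42.9
gripper_force: 50.9
```

Request:
{"method": "step_arm", "body": {"targets": [0.03, 0, 0, -0.014, 0, 0, 0, 0.03, 0, 0, 0, 0, 0, 0, 0.03, 0, 0, 0, 0, 0, 0]}}

```text
t: 4.5
ee_pos: [473.7, 191.6, 275.3]
tcp_rot: [0.733, 0.68, 0.0, -0.0]
contact_force: [0.2, 0.2, -1.9]
opening: 43.5
gripper_force: 50.9
```

```bash
python3 - <<'E'
from plan import *
o=get_obs();print(o['t'],o['ee_pos'],o['opening'],o['contact_force'])
az=.32;z=-frame(az)[:,2]   # tool z
x=np.array([np.sin(az),np.cos(az),0]); y=np.cross(z,x); R=Ro.from_matrix(np.c_[x,y,z])
T=np.array([568,-117.5,100])-z*177
print("target",T,R.as_matrix())
s,d=camera("side");np.savez("side1.npz",p=s,d=d);cv2.imwrite("pics/g2.png",cv2.resize(s[90:240,190:340,::-1],None,fx=4,fy=4,interpolation=cv2.INTER_CUBIC))
plan(T+[0,0,30],R,20,.03)
E
```

```text
4.5 [473.715 191.568 275.313] 43.52989156120219 [ 0.239  0.22  -1.885]
target [471.631 -85.564 244.99 ] [[ 0.315  0.778  0.544]
 [ 0.949 -0.258 -0.18 ]
 [ 0.     0.574 -0.819]]
at [473.4 191.4 274.4] dist 277.0 deg 37.69
[0.03, -0.0138, 0.001, -0.0, -0.03, -0.004, 0.012, 0.03, -0.0138, 0.0011, 0.0001, -0.03, -0.004, 0.012, 0.03, -0.0138, 0.0013, 0.0001, -0.03, -0.004, 0.012, 0.03, -0.0138, 0.0014, 0.0002, -0.03, -0.004, 0.012, 0.03, -0.0138, 0.0016, 0.0003, -0.03, -0.004, 0.012]
[0.03, -0.0137, 0.0017, 0.0004, -0.03, -0.004, 0.012, 0.03, -0.0137, 0.0019, 0.0005, -0.03, -0.004, 0.012, 0.03, -0.0137, 0.002, 0.0007, -0.03, -0.004, 0.012, 0.03, -0.0137, 0.0022, 0.0008, -0.03, -0.004, 0.012, 0.03, -0.0136, 0.0023, 0.0009, -0.03, -0.004, 0.012]
[0.03, -0.0136, 0.0024, 0.001, -0.03, -0.004, 0.012, 0.03, -0.0136, 0.0026, 0.0011, -0.03, -0.004, 0.012, 0.03, -0.0135, 0.0027, 0.0013, -0.03, -0.004, 0.012, 0.03, -0.0135, 0.0028, 0.0014, -0.03, -0.004, 0.012, 0.03, -0.0134, 0.0029, 0.0015, -0.03, -0.004, 0.012]
[0.03, -0.0134, 0.003, 0.0017, -0.03, -0.004, 0.012, 0.03, -0.0134, 0.0031, 0.0018, -0.03, -0.004, 0.012, 0.03, -0.0133, 0.0032, 0.002, -0.03, -0.004, 0.012, 0.03, -0.0133, 0.0033, 0.0021, -0.03, -0.004, 0.012, 0.03, -0.0132, 0.0034, 0.0023, -0.03, -0.004, 0.012]
```

View pics/g2.png

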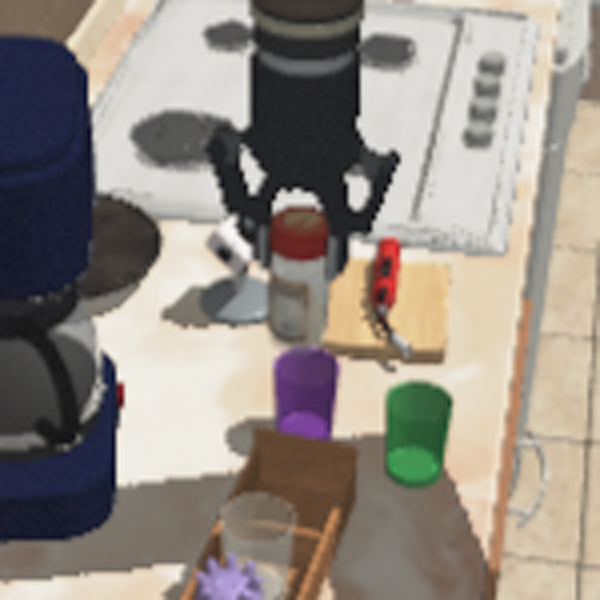

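The jar hangs upright in the gripper, cap at (300,235) and bottom at (297,335); the caddy's other items are undisturbed. Carrying it over, ending 30 mm above target.

Request:
{"method": "step_arm", "body": {"targets": [0.03, -0.014, 0.001, 0, -0.03, -0.004, 0.012, 0.03, -0.014, 0.001, 0, -0.03, -0.004, 0.012, 0.03, -0.014, 0.001, 0, -0.03, -0.004, 0.012, 0.03, -0.014, 0.001, 0, -0.03, -0.004, 0.012, 0.03, -0.014, 0.002, 0, -0.03, -0.004, 0.012]}}

```text
t: 4.97
ee_pos: [471.7, 120.4, 274.2]
tcp_rot: [0.751, 0.656, 0.043, 0.062]
contact_force: [-0.1, 1.3, -1.4]
opening: 43.4
gripper_force: 51.1
```

Request:
{"method": "step_arm", "body": {"targets": [0.03, -0.014, 0.002, 0, -0.03, -0.004, 0.012, 0.03, -0.014, 0.002, 0, -0.03, -0.004, 0.012, 0.03, -0.014, 0.002, 0.001, -0.03, -0.004, 0.012, 0.03, -0.014, 0.002, 0.001, -0.03, -0.004, 0.012, 0.03, -0.014, 0.002, 0.001, -0.03, -0.004, 0.012]}}

```text
t: 5.38
ee_pos: [470.8, 49.7, 274.5]
tcp_rot: [0.764, 0.627, 0.086, 0.123]
contact_force: [-0.1, -0.1, -2.1]
opening: 43.4
gripper_force: 51.1
```

Request:
{"method": "step_arm", "body": {"targets": [0.03, -0.014, 0.002, 0.001, -0.03, -0.004, 0.012, 0.03, -0.014, 0.002, 0.001, -0.03, -0.004, 0.012, 0.03, -0.014, 0.002, 0.001, -0.03, -0.004, 0.012, 0.03, -0.014, 0.003, 0.001, -0.03, -0.004, 0.012, 0.03, -0.013, 0.003, 0.001, -0.03, -0.004, 0.012]}}

```text
t: 5.8
ee_pos: [467.9, -20.4, 275.5]
tcp_rot: [0.772, 0.595, 0.129, 0.183]
contact_force: [0.5, -0.2, -0.6]
opening: 43.7
gripper_force: 51.1
```

Request:
{"method": "step_arm", "body": {"targets": [0.03, -0.013, 0.003, 0.001, -0.03, -0.004, 0.012, 0.03, -0.013, 0.003, 0.002, -0.03, -0.004, 0.012, 0.03, -0.012, 0.003, 0.002, -0.03, -0.004, 0.012, 0.03, -0.008, 0.003, 0.002, -0.03, -0.004, 0.012, 0.03, 0, 0, 0, 0, 0, 0]}}

```text
t: 6.22
ee_pos: [468.0, -68.7, 275.2]
tcp_rot: [0.775, 0.565, 0.162, 0.231]
contact_force: [-0.1, -0.2, -1.1]
opening: 43.4
gripper_force: 51.1
```

```bash
cat > meas.py <<'E'
from plan import *
az=.32;z=-frame(az)[:,2]
x=np.array([np.sin(az),np.cos(az),0]); y=np.cross(z,x); R=Ro.from_matrix(np.c_[x,y,z])
T=np.array([568,-117.5,100])-z*177
E
python3 - <<'E'
from meas import *
for n in("side","top"):
    s,d=camera(n);np.savez(n+"2.npz",p=s,d=d)
    if n=="side":cv2.imwrite("pics/g3.png",cv2.resize(s[70:190,190:340,::-1],None,fx=4,fy=4,interpolation=cv2.INTER_CUBIC))
plan(T,R,4,.03)
E
```

```text
at [468.7 -67.7 276.3] dist 36.2 deg 2.4
[0.03, -0.004, -0.0025, 0.0077, -0.01, 0.001, 0.003, 0.03, -0.004, -0.0026, 0.0077, -0.01, 0.001, 0.003, 0.03, -0.004, -0.0026, 0.0077, -0.01, 0.001, 0.003, 0.03, -0.004, -0.0027, 0.0077, -0.01, 0.001, 0.003]
```

View pics/g3.png

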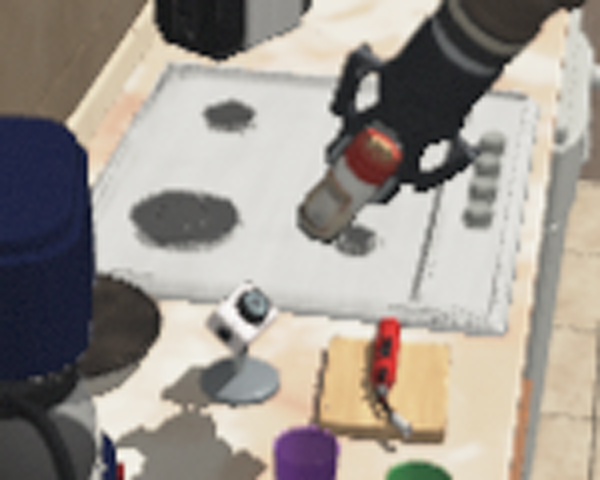

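The jar is tilted toward the stock camera, its bottom at (320,220) and the lens at (252,305), with clear space between. Final approach next.

Request:
{"method": "step_arm", "body": {"targets": [0.03, -0.004, -0.003, 0.008, -0.01, 0.001, 0.003, 0.03, -0.004, -0.003, 0.008, -0.01, 0.001, 0.003, 0.03, -0.004, -0.003, 0.008, -0.01, 0.001, 0.003, 0.03, -0.004, -0.002, 0.007, -0.01, 0.001, 0.003, 0.03, 0, 0, 0, 0, 0, 0]}}

```text
t: 6.73
ee_pos: [471.4, -85.4, 243.4]
tcp_rot: [0.773, 0.559, 0.176, 0.243]
contact_force: [-0.3, 0.1, -2.0]
opening: 43.6
gripper_force: 51.1
```

Request:
{"method": "step_arm", "body": {"targets": [0.03, 0, 0, 0, 0, 0, 0, 0.03, 0, 0, 0, 0, 0, 0, 0.03, 0, 0, 0, 0, 0, 0]}}

```text
t: 6.98
ee_pos: [472.9, -85.3, 247.0]
tcp_rot: [0.773, 0.558, 0.178, 0.244]
contact_force: [-0.2, -0.6, -0.2]
opening: 43.0
gripper_force: 51.1
```

```bash
python3 - <<'E'
from meas import *
from scipy.optimize import least_squares
np.set_printoptions(precision=2,suppress=True)
F=frame(az);L=np.array([568,-117.5,100]);tcp=get_obs()['ee_pos'];Rt=Ro.from_quat(get_obs()['tcp_rot'])
Q=[]
for n in("side","top"):
    s,d=camera(n);np.savez(n+"3.npz",p=s,d=d)
    C=cloud(n,d);q=(C-L)@F
    m=(d>0)&(np.hypot(q[...,0],q[...,1])<32)&(q[...,2]>70)&(q[...,2]<160)
    q=q[m];print(n,len(q),q.min(0) if len(q) else 0);Q.append(q)
    if n=="side":cv2.imwrite("pics/g4.png",cv2.resize(s[70:190,190:340,::-1],None,fx=4,fy=4,interpolation=cv2.INTER_CUBIC))
def cap(q,p): # closed cylinder in lens frame: base x,y,z ; tilt
    a=np.array([p[3],p[4],1]);a/=np.linalg.norm(a);v=q-p[:3];h=v@a;r=np.linalg.norm(v-np.outer(h,a),axis=1)
    e=np.c_[r-22.5,abs(h-53)-53];return np.linalg.norm(np.maximum(e,0),axis=1)+np.minimum(e.max(1),0)
for q in Q+[np.vstack(Q)]:
    if len(q)>30:
        r=least_squares(lambda p:cap(q,p),[0,0,100,0,0],loss="soft_l1",f_scale=2);print(len(q),r.x,np.median(abs(cap(q,r.x))))
print("tcp-implied base:",((tcp+Rt.apply([0,0,77]))-L)@F,"axis",Rt.as_matrix()[:,2]@F)
plan(T,R,1,.03)
E
```

```text
side 163 [-26.17 -27.21  98.81]
top 139 [-25.99 -23.19 101.19]
163 [-4.59  2.23 99.13  0.02 -0.02] 1.1163383417486905
139 [ -2.36  -0.09 101.5    0.    -0.  ] 0.4035673797134933
302 [ -3.08   1.33 101.43  -0.    -0.01] 0.920721381135067
tcp-implied base: [ -2.28  -0.82 101.  ] axis [-0. -0. -1.]
at [472.8 -85.4 246.9] dist 2.2 deg 0.22
[0.03, -0.0005, -0.002, 0.001, 0.003, -0.002, -0.0]
```

View pics/g4.png

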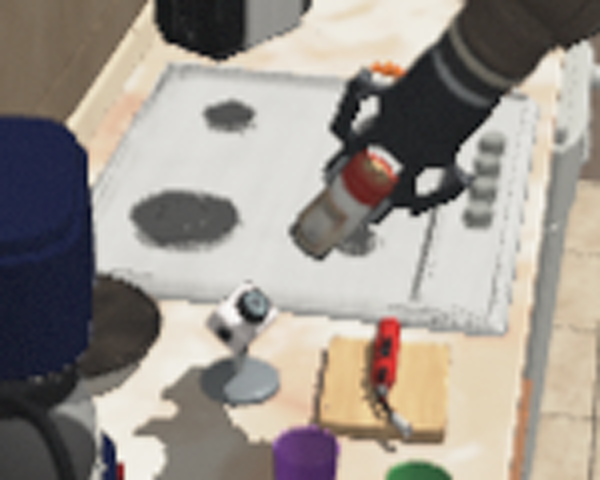

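The jar's underside at (310,245) faces the lens at (252,305). The fitted cylinder has its base at (-3,1,101) mm in the lens frame, with tilt of about 0.01. I'll trim 2 mm, settle and hand in.

Request:
{"method": "step_arm", "body": {"targets": [0.03, 0, -0.002, 0.001, 0, 0, 0, 0.03, 0, 0, 0, 0, 0, 0, 0.03, 0, 0, 0, 0, 0, 0, 0.03, 0, 0, 0, 0, 0, 0, 0.03, 0, 0, 0, 0, 0, 0]}}

```text
t: 7.5
ee_pos: [471.4, -85.3, 244.4]
tcp_rot: [0.773, 0.558, 0.178, 0.244]
contact_force: [0.0, -0.5, -1.7]
opening: 43.6
gripper_force: 51.1
```

Request:
{"method": "step_arm", "body": {"targets": [0.03, 0, 0, 0, 0, 0, 0, 0.03, 0, 0, 0, 0, 0, 0, 0.03, 0, 0, 0, 0, 0, 0, 0.03, 0, 0, 0, 0, 0, 0, 0.03, 0, 0, 0, 0, 0, 0]}}

```text
t: 7.92
ee_pos: [471.4, -85.3, 244.3]
tcp_rot: [0.773, 0.558, 0.178, 0.244]
contact_force: [0.8, 0.3, -1.3]
opening: 43.1
gripper_force: 51.1
```

```bash
python3 - <<'E'
from workcell import *
o=get_obs();print(o['ee_pos'],o['dq'],o['gripper_force'])
print(sign_off())
E
```

```text
[471.39012428 -85.32589069 244.29864024] [ 0.0010724   0.00144133 -0.00211309 -0.00146914 -0.00021296 -0.0004184 ] 51.088874163106084
the job is handed in; nothing more can be done
None
```

I handed the job in with the gripper still holding the jar, its underside about 100 mm from the lens, within about 3 mm of the lens axis and nearly square to it by my measurements; no verdict came back.

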